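# Feeler gauge into the door gap it fits

### The arm

A 6-joint arm with a two-finger parallel gripper is mounted at the origin on the work surface. World frame = base frame: x ahead of the robot, y to its left, z up, the work surface at z = 0. Lengths are in mm, angles in rad, forces in N, time in s.
With the tool pointing down it reaches from about 275 to 725 mm from the base axis. Payload 5.6 kg.
Tool frame: the origin (TCP) lies midway between the tips of the shut fingers; the grasp point (between the pads) lies ctrl.pinch_z behind it (ctrl.pinch_z is the distance from the TCP to the grasp point, in mm); z points along the fingers, y is the line along which they close (so a half turn about z gives the same grasp; the last joint's range is limited). The gripper opens to 85 mm and grips with 20 to 120 N. Pads are 22 mm wide; open, the fingers measure 114 mm over their backs; the gripper's body (76 mm by 85 mm) begins 54 mm behind the grasp point. The pads swing forward as they close: fully open they stand 13 mm farther back than shut.
Start: joints at [-0.868, 0.255, 0.108, 0, -1.424, -0.285], TCP at [223.181, -502.676, 194.683] pointing down, gripper open.
Joint ranges: [-2.95, 2.95], [-1.21, 1.97], [-1.09, 1.5], [-2.87, 1.71], [-2.94, -0.07], [-3.05, 3.05]. Speed limits (rad/s): [2.57, 2.57, 3.14, 3.14, 3.14, 3.14].

### API

Orientations are given as a unit quaternion [w, x, y, z].
In Python, from bench import ctrl, optics, job gives the robot as it stands.
- The arm moves only by the shell command python3 -m jog 'ROWS'. ROWS is JSON, a list of rows, each an object of numbers: "x", "y", "z": the shift along the tool's x, y, z in units of 50 mm (1.0 is 50 mm); "ax", "ay", "az": the turn, a rotation vector about the tool's x, y, z in units of 6 degrees (1.0 is 6 degrees); "claw": the opening, from -1 (shut) to 1 (fully open). In form: [{"x": .., "y": .., "z": .., "ax": .., "ay": .., "az": .., "claw": ..}, ...]. A call has exactly 8 rows; each row shifts and turns the commanded pose from where the row before left it, along the tool's axes as they then stand; what a row does not reach is not made up. A row lasts 1/8 s, in which the tool goes at most 62.5 mm and 10.7 degrees, less where a joint would pass 70% of its speed; a pose out of reach is approached as far as the arm can. A call is refused whole if a number of a shift passes 1 or a number of a turn 1, either way. A call with a gripper value outside its range is refused whole. The fingers move at their own pace and stop on an object; the grip force is fixed at half the most. Time passes only in rows, so rows that do not move let the fingers close, or fill a call up. It gives the time, the measured TCP pose, the force, the opening and the grip force at its end, in the units of the state.
- ctrl.read_state(): the state, without advancing time (a new reading comes with each control period).
- optics.get_image(name): name is "scene" or "top" or "wrist"; returns a dict with "img" (420x560x3 uint8, blue, green, red), "depth" (420x560 float32, mm along the optical axis (not along the pixel's ray), 0 where there is no reading), "fx", "fy", "cx", "cy" (pixels), "k1" (the pictures are not rectified: a ray, as slopes to the right and down, at radius r is drawn at 1 + k1 r^2 times it, then the intrinsics apply), "R" (3x3) and "t" (3): a world point X has camera coordinates R X + t; the wrist camera has in their place "hand_eye" (4x4, takes a point from camera to tool coordinates, whose origin is the TCP and whose axes are the flange's). Camera axes: x right, y down, z forward; pixel columns grow to the right and rows downward; lengths in mm; the calibration is good to about 2 mm. A picture is of the moment at which its call begins: read the wrist's pose just before it.
- job.hand_in(): hands the job in; it is judged then, once.
The state is a dict: "time_s": time; "qpos": joint angles; "joint_velocities": joint speeds; "tau": joint torques, N m; "eef_pos": TCP position; "ee_rot": TCP orientation; "force": force on the tool from outside, world axes, zero at the start; "moment": the same for the moment, N m; "gripper_width": finger opening in mm; "gripper_force": force on a finger pad.
Only numpy, scipy, OpenCV 4.12 (cv2) and the standard library are available. Lean on these libraries where they do the work, as an engineer would, in place of code of your own. Each camera call takes 0.05 s, during which the arm holds its last target. There are 200 camera calls.

### The job

Two trial pieces for the meeting edge of the double doors are fixed to the bench, each a pair of wooden door edges with a gap between them: one gap is too tight for the feeler gauge, the other takes it. Pick the gauge up off the bench by its block handle and slide the blade into the front of the gap that it fits, fully home until the handle comes up against the rounded door edges, then let go and leave it standing on the bench there. Leave the glass slide standing where it is.

Things in the scene. Friction and masses are not known exactly. Their poses are not given: they have to be found in the camera images.
- gauge_grip (a point): Loose feeler gauge, 0.15 to 0.31 kg, upright on the bench: black block handle 50 mm long (x), 34 wide (y), 60 high; steel blade on edge, 8 mm thick (y), from the bench up to 32 mm, projecting 60 mm from the front face. Point: handle centre, 30 mm above the bench; x points along the blade, tip 85 mm ahead; z up. Grasp from above across the 34 mm sides.
- wide_mouth (a point): Trial piece with the wide gap: two fixed wooden door edges (each 36 mm wide, 80 long, 44 high, half-round nose to the robot), gap 18 mm, a 4 mm steel bar across their tops 44 to 66 mm past the mouth. Point: on the bench (z 0) midway between the nose tips; x points into the gap, away from the robot, z up. Blade fully home: handle centre at about x = -22 mm, front face against the noses.
- tight_mouth (a point): Trial piece with the tight gap: built like the other, but the gap is only 4 mm, so the 8 mm blade jams about 10 mm past the mouth. Point: on the bench (z 0) midway between the nose tips; x points into the gap, away from the robot, z up.
- slide_center (a point): A bystander: a heavy clear glass guitar slide, a tube 30 mm across and 65 mm high, standing loose on its end; the point is its centre, half-way up.
Not all that is in view belongs to the job. Leave any green, pink or turquoise look-alike of the part that bears wide_mouth alone.

How it is judged:
By the outcome, as a careful person would: the job done as asked, in the order asked, and still so for the second after the job is handed in, with the robot touching nothing.
It also fails if it takes over 38 s, if anything falls off the work surface, if the arm or the gripper's body presses on something with over 40 N, if the wrist force passes 120 N, or if a joint passes its speed limit or range.

## Working session

There is one attempt and no reset: what is moved stays moved. The work goes in short steps, Python scripts to look and compute and a shell command to move; the robot and the scene stay as the last step left them, time stands still between calls to the robot, and variables do not carry over. Pictures are saved under pics/ and viewed, at most 10 in all, crops included, and the job is handed in when it is done.

```bash
ls; mkdir -p pics
cat > h.py <<'E'
from bench import ctrl, optics, job
import numpy as np, cv2, pickle
from scipy.spatial.transform import Rotation as Rn
def grab(name):
    s=ctrl.read_state(); im=optics.get_image(name); im=dict(im)
    if name=="wrist":
        q=s["ee_rot"]; T=np.eye(4); T[:3,:3]=Rn.from_quat([q[1],q[2],q[3],q[0]]).as_matrix(); T[:3,3]=s["eef_pos"]
        M=T@np.array(im["hand_eye"])
        im["R"]=M[:3,:3].T; im["t"]=-M[:3,:3].T@M[:3,3]
    return im
def rays(im,px):
    px=np.atleast_2d(np.array(px,float))
    K=np.array([[im["fx"],0,im["cx"]],[0,im["fy"],im["cy"]],[0,0,1.]])
    n=cv2.undistortPoints(px.reshape(-1,1,2),K,np.array([im["k1"],0,0,0,0.])).reshape(-1,2)
    d=np.c_[n,np.ones(len(n))]
    R=np.array(im["R"]);t=np.array(im["t"])
    return -R.T@t, d@R, d
def onplane(im,px,z):
    c,d,_=rays(im,px); return c+d*((z-c[2])/d[:,2])[:,None]
def bydepth(im,px):
    c,d,_=rays(im,px); p=np.atleast_2d(np.array(px)).astype(int)
    return c+d*im["depth"][p[:,1],p[:,0]][:,None]
def tri(a,pa,b,pb):
    c1,d1,_=rays(a,pa);c2,d2,_=rays(b,pb);d1=d1[0];d2=d2[0]
    s=np.linalg.lstsq(np.c_[d1,-d2],c2-c1,rcond=None)[0]
    p,q=c1+s[0]*d1,c2+s[1]*d2; return (p+q)/2,np.linalg.norm(p-q)
E
python3 - <<'E'
from h import *
ims={n:grab(n) for n in("scene","top")}
pickle.dump(ims,open("a.pkl","wb"))
for n,i in ims.items(): cv2.imwrite(f"pics/{n}0.png",i["img"])
print(ctrl.pinch_z, ctrl.read_state())
E
```

```text
pics
18.700000000000003 {'time_s': 0.1, 'qpos': array([-8.68408407e-01,  2.55636245e-01,  1.07158147e-01, -4.35884852e-04,
       -1.42391078e+00, -2.84582378e-01]), 'joint_velocities': array([-0.00022364, -0.00078697,  0.0030289 ,  0.00183099,  0.00090133,
       -0.00104698]), 'tau': array([-2.66423136e-03, -3.87605023e+01,  2.38473737e+01,  5.37787646e+00,
       -3.75887015e-03, -1.48304775e-05]), 'eef_pos': array([ 223.00657637, -502.21076198,  193.9209858 ]), 'ee_rot': array([-1.87345601e-04, -2.07355208e-01,  9.78265371e-01,  8.03387202e-04]), 'force': array([-0.73671297,  0.36599095, -0.30029278]), 'moment': array([0.03905904, 0.00382588, 0.01829038]), 'gripper_force': 0.0, 'gripper_width': 85.6487596563973}
```

View pics/top0.png

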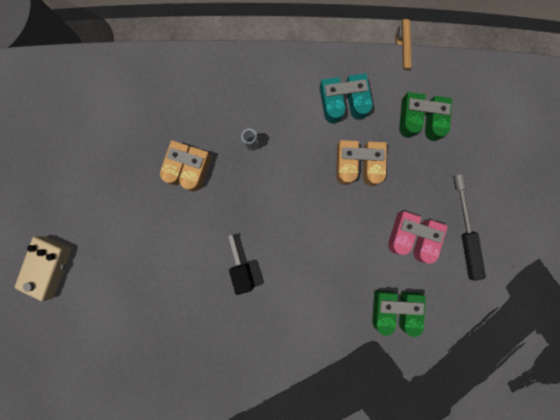

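View pics/scene0.png

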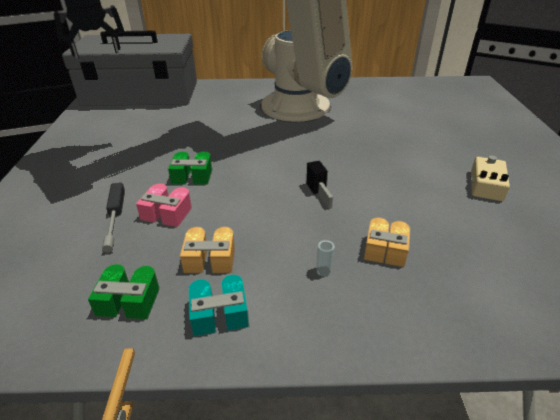

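Top view: black handle with a steel blade at (241,278), blade tip at (233,236). Candidates:
- **Gauge:** the only look-alike is the screwdriver with a black handle at (474,255).
- **Wide gap:** orange piece at (362,160). The other orange piece at (184,165) is the tight one, and the green (428,113) and (401,313), pink (420,236) and turquoise (347,96) pieces are decoys.
- **Glass slide:** (250,138).

Run:
```python
from h import *
ims=pickle.load(open("a.pkl","rb")); T=ims["top"];S=ims["scene"]
v,u=np.mgrid[0:420,0:560]; px=np.c_[u.ravel(),v.ravel()]
def cloud(im): return bydepth(im,px).reshape(420,560,3)
P=cloud(T);Q=cloud(S)
print("bench z",np.nanmedian(P[200:230,100:200,2]),np.median(Q[180:230,250:300,2]))
def rect(pts):
    (c,s,a)=cv2.minAreaRect(pts[:,:2].astype(np.float32)); return np.round(c,1),np.round(s,1),round(a,1)
# handle
for n,im,C,box in(("top",T,P,(225,255,230,300)),("scene",S,Q,(295,160,340,215))):
    m=np.zeros((420,560),bool)
    m[min(box[1],box[3]):max(box[1],box[3]),min(box[0],box[2]):max(box[0],box[2])]=1
    h=m&(C[...,2]>48)&(C[...,2]<75); p=C[h]
    print(n,"handle",len(p),p.mean(0).round(1),np.median(p[:,2]).round(1),rect(p))
m=np.zeros((420,560),bool); m[228:300,222:262]=1
b=m&(P[...,2]>18)&(P[...,2]<42);p=P[b]; print("blade",len(p),p.mean(0).round(1),np.median(p[:,2]),rect(p))
for n,im,C in(("top",T,P),("scene",S,Q)):
    hsv=cv2.cvtColor(im["img"],cv2.COLOR_BGR2HSV)
    o=cv2.inRange(hsv,(8,120,100),(25,255,255))
    k,l,st,ce=cv2.connectedComponentsWithStats(o)
    for i in range(1,k):
        if st[i,4]>150:
            q=C[(l==i)&(C[...,2]>36)&(C[...,2]<52)]
            print(n,ce[i].round(),st[i,4],len(q), rect(q) if len(q)>9 else "", np.median(q[:,2]) if len(q) else "")
# bar centre
for n,C,b in(("wide",P,(335,140,392,185)),("tight",P,(158,138,212,192))):
    s=C[b[1]:b[3],b[0]:b[2]]; im=T["img"][b[1]:b[3],b[0]:b[2]]
    hsv=cv2.cvtColor(im,cv2.COLOR_BGR2HSV)
    g=(hsv[...,1]<70)&(s[...,2]>40)&(s[...,2]<60); print(n,"bar",g.sum(),np.median(s[g],0).round(1),rect(s[g]))
print("slide",np.median(P[120:155,238:262][P[120:155,238:262][...,2]>30],0))
```

```text
bench z -1.1328500414819018 -1.5839262090029251
top handle 4 [474.   48.6  58.1] 58.2 (array([474.1,  48.6]), array([0.2, 5.7]), 87.9)
scene handle 239 [466.5  25.9  56.6] 57.5 (array([462.5,  26.7]), array([52.4, 34.8]), 16.4)
blade 192 [501.6  36.6  30.1] 30.606681503354082 (array([489.4,  31.4]), array([107.8,  19.7]), 29.4)
top [406.  43.] 373 0  
top [183. 166.] 807 771 (array([671.4, 146.6]), array([75.3, 79.5]), 72.9) 42.70844612521387
top [347. 162.] 442 401 (array([ 684.8, -170.8]), array([35. , 79.6]), 89.4) 42.60021587468782
top [376. 171.] 299 293 (array([ 670.3, -224.2]), array([36.3, 52.9]), 89.6) 42.4244750401715
scene [152.  19.] 208 7  41.17887862865916
scene [225.  36.] 6102 234 (array([-1279.2,  -324.4]), array([ 42.6, 629.7]), 0.7) 43.976192675051095
scene [382.  40.] 4005 105 (array([-1274.3,   575.4]), array([443.2,  41. ]), 89.1) 43.31458308405456
scene [387. 243.] 1263 721 (array([673.7, 145. ]), array([74.5, 82.9]), 73.0) 42.325731878074635
scene [195. 234.] 224 220 (array([ 665.4, -226.7]), array([40.9, 36.4]), 2.8) 42.65642612543536
scene [223. 251.] 731 431 (array([ 687.9, -172.2]), array([36.2, 82.5]), 88.9) 42.40671300181123
scene [192. 261.] 444 174 (array([ 719.1, -226.9]), array([37.4, 20.2]), 80.2) 42.37637474272617
scene [118. 385.] 896 0  
wide bar 476 [ 699.6 -198.4   46.8] (array([ 700.3, -202.2]), array([32.4, 89.4]), 9.6)
tight bar 384 [684.8 141.9  46.9] (array([685.3, 142.1]), array([67.6, 22.2]), 72.1)
slide [723.44956801  18.15365273  59.02423225]
```

```bash
python3 -m jog '[{"x":-0.9,"y":0.8,"claw":1},{"x":-0.9,"y":0.8,"az":0.3,"claw":1},{"x":-0.9,"y":0.8,"az":0.3,"claw":1},{"x":-0.9,"y":0.8,"az":0.3,"claw":1},{"x":-0.9,"y":0.8,"az":0.3,"claw":1},{"x":-0.9,"y":0.8,"claw":1},{"x":-0.9,"y":0.8,"claw":1},{"x":-0.9,"y":0.8,"claw":1}]'
python3 - <<'E'
from h import *
s=ctrl.read_state(); q=s["ee_rot"]; R=Rn.from_quat([q[1],q[2],q[3],q[0]]).as_matrix()
print(s["eef_pos"].round(1),R.round(3)); d=np.array([463,27,194])-s["eef_pos"]
print("tool shift units",(R.T@d/50).round(2),"yaw y",np.degrees(np.arctan2(R[1,1],R[0,1])), optics.get_image("wrist")["hand_eye"])
E
```

```text
[ 223.  -502.2  193.9] [[-0.914 -0.406 -0.001]
 [-0.406  0.914  0.001]
 [ 0.     0.002 -1.   ]]
tool shift units [-8.68  7.73  0.01] yaw y 113.93481780790742 [[-3.77350888e-04 -9.45489714e-01 -3.25651745e-01  8.42567574e+01]
 [ 9.99999329e-01 -7.13350454e-04  9.12369997e-04 -9.73650414e-01]
 [-1.09494027e-03 -3.25651183e-01  9.45489349e-01 -1.80477787e+02]
 [ 0.00000000e+00  0.00000000e+00  0.00000000e+00  1.00000000e+00]]invalid input at $[0]: expected keys x, y, z, ax, ay, az, claw
```

```bash
python3 -m jog '[{"x":-0.9,"y":0.8,"z":0,"ax":0,"ay":0,"az":0,"claw":1},{"x":-0.9,"y":0.8,"z":0,"ax":0,"ay":0,"az":0,"claw":1},{"x":-0.9,"y":0.8,"z":0,"ax":0,"ay":0,"az":0,"claw":1},{"x":-0.9,"y":0.8,"z":0,"ax":0,"ay":0,"az":0,"claw":1},{"x":-0.9,"y":0.8,"z":0,"ax":0,"ay":0,"az":0,"claw":1},{"x":-0.9,"y":0.8,"z":0,"ax":0,"ay":0,"az":0,"claw":1},{"x":-0.9,"y":0.8,"z":0,"ax":0,"ay":0,"az":0.6,"claw":1},{"x":-0.9,"y":0.8,"z":0,"ax":0,"ay":0,"az":0.6,"claw":1}]'
python3 - <<'E'
from h import *
s=ctrl.read_state(); q=s["ee_rot"]; R=Rn.from_quat([q[1],q[2],q[3],q[0]]).as_matrix()
d=np.array([463,27,194])-s["eef_pos"]
print("tool shift units",(R.T@d/50).round(2),"yaw y",np.degrees(np.arctan2(R[1,1],R[0,1])))
w=grab("wrist"); pickle.dump(w,open("w1.pkl","wb")); cv2.imwrite("pics/w1.png",w["img"])
E
```

```text
time_s: 1.15
eef_pos: [426.0, -63.8, 194.9]
ee_rot: [0.0, -0.145, 0.989, 0.0]
force: [1.3, -0.6, 0.2]
gripper_width: 85.6
gripper_force: 0.0
tool shift units [-1.23  1.53  0.02] yaw y 106.64970326886568
```

View pics/w1.png

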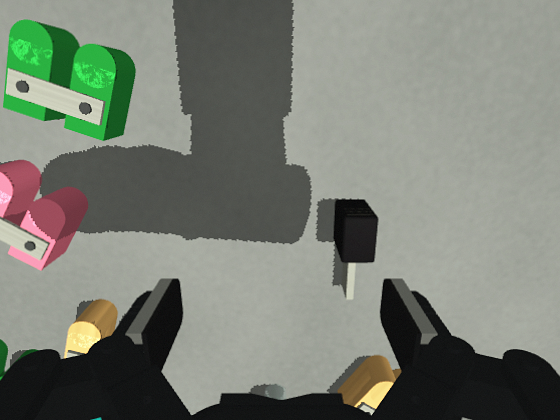

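The gauge alone is in view: black handle at (355,230), blade tip at (350,298). Its yaw is close to the tool's, so I'll move above it.

```bash
python3 -m jog '[{"x":-0.6,"y":0.75,"z":0,"ax":0,"ay":0,"az":0,"claw":1},{"x":-0.6,"y":0.75,"z":0,"ax":0,"ay":0,"az":0,"claw":1},{"x":0,"y":0,"z":0.6,"ax":0,"ay":0,"az":0,"claw":1},{"x":0,"y":0,"z":0,"ax":0,"ay":0,"az":0,"claw":1},{"x":0,"y":0,"z":0,"ax":0,"ay":0,"az":0,"claw":1},{"x":0,"y":0,"z":0,"ax":0,"ay":0,"az":0,"claw":1},{"x":0,"y":0,"z":0,"ax":0,"ay":0,"az":0,"claw":1},{"x":0,"y":0,"z":0,"ax":0,"ay":0,"az":0,"claw":1}]'
python3 - <<'E'
from h import *
w=grab("wrist"); pickle.dump(w,open("w2.pkl","wb")); cv2.imwrite("pics/w2.png",w["img"])
v,u=np.mgrid[0:420,0:560]
for f in("w1","w2"):
    w=pickle.load(open(f+".pkl","rb"))
    C=bydepth(w,np.c_[u.ravel(),v.ravel()]).reshape(420,560,3)
    near=np.hypot(C[...,0]-470,C[...,1]-30)<70
    ok=near&(w["depth"]>0)
    p=C[ok&(C[...,2]>52)&(C[...,2]<68)]; b=C[ok&(C[...,2]>24)&(C[...,2]<36)]
    print(f,len(p),np.median(p[:,2]),cv2.minAreaRect(p[:,:2].astype(np.float32)))
    hsv=cv2.cvtColor(w["img"],cv2.COLOR_BGR2HSV)
    bl=C[ok&(C[...,2]>24)&(C[...,2]<36)&(hsv[...,2]>90)]
    print(" blade",len(bl), cv2.minAreaRect(bl[:,:2].astype(np.float32)) if len(bl)>5 else "", np.median(bl[:,2]))
E
```

```text
time_s: 2.2
eef_pos: [461.8, 23.2, 165.1]
ee_rot: [0.0, -0.145, 0.989, 0.0]
force: [0.3, -0.3, 0.4]
gripper_width: 85.3
gripper_force: 0.0
w1 1711 60.82784503446106 ((457.1813049316406, 25.022062301635742), (50.2735710144043, 34.460693359375), 16.155563354492188)
 blade 287 ((484.6494445800781, 37.43827438354492), (108.14073181152344, 12.510293960571289), 10.470827102661133) 32.775208236237575
w2 2321 60.92943731966426 ((457.7852783203125, 25.388486862182617), (50.61241149902344, 33.794063568115234), 16.590967178344727)
 blade 345 ((515.022216796875, 42.99198913574219), (45.661319732666016, 6.964161396026611), 16.85503387451172) 32.933633546417866
```

View pics/w2.png

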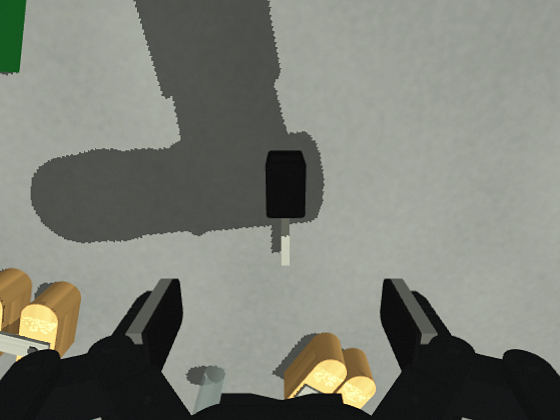

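The handle sits between the fingers at (285,185) with the tip at (285,264). It measures 50.6 x 33.8 mm, top at z 61, centre (457.5, 25.3), yaw 16.6°, which all fits the description. I'll descend, grip and lift slightly.

```bash
python3 -m jog '[{"x":0.14,"y":0.06,"z":0,"ax":0,"ay":0,"az":0,"claw":1},{"x":0,"y":0,"z":0.7,"ax":0,"ay":0,"az":0,"claw":1},{"x":0,"y":0,"z":0.7,"ax":0,"ay":0,"az":0,"claw":1},{"x":0,"y":0,"z":0.7,"ax":0,"ay":0,"az":0,"claw":1},{"x":0,"y":0,"z":0.5,"ax":0,"ay":0,"az":0,"claw":1},{"x":0,"y":0,"z":0.3,"ax":0,"ay":0,"az":0,"claw":1},{"x":0,"y":0,"z":0,"ax":0,"ay":0,"az":0,"claw":1},{"x":0,"y":0,"z":0,"ax":0,"ay":0,"az":0,"claw":0}]'; python3 -m jog '[{"x":0,"y":0,"z":0,"ax":0,"ay":0,"az":0,"claw":-1},{"x":0,"y":0,"z":0,"ax":0,"ay":0,"az":0,"claw":-1},{"x":0,"y":0,"z":0,"ax":0,"ay":0,"az":0,"claw":-1},{"x":0,"y":0,"z":0,"ax":0,"ay":0,"az":0,"claw":-1},{"x":0,"y":0,"z":0,"ax":0,"ay":0,"az":0,"claw":-1},{"x":0,"y":0,"z":0,"ax":0,"ay":0,"az":0,"claw":-1},{"x":0,"y":0,"z":0,"ax":0,"ay":0,"az":0,"claw":-1},{"x":0,"y":0,"z":0,"ax":0,"ay":0,"az":0,"claw":-1}]'
```

```text
time_s: 3.25
eef_pos: [454.5, 24.3, 20.5]
ee_rot: [0.001, -0.146, 0.989, -0.0]
force: [0.4, 0.2, 1.0]
gripper_width: 69.9
gripper_force: 0.0
time_s: 4.25
eef_pos: [454.5, 24.4, 20.7]
ee_rot: [0.001, -0.146, 0.989, 0.0]
force: [-1.7, 1.0, 7.0]
gripper_width: 30.9
gripper_force: 58.8
```

```bash
python3 -m jog '[{"x":0,"y":0,"z":-0.4,"ax":0,"ay":0,"az":0,"claw":-1},{"x":0,"y":0,"z":-0.6,"ax":0,"ay":0,"az":0,"claw":-1},{"x":0,"y":0,"z":-0.6,"ax":0,"ay":0,"az":0.7,"claw":-1},{"x":0,"y":0,"z":0,"ax":0,"ay":0,"az":0.7,"claw":-1},{"x":0,"y":0,"z":0,"ax":0,"ay":0,"az":0.7,"claw":-1},{"x":0,"y":0,"z":0,"ax":0,"ay":0,"az":0.67,"claw":-1},{"x":-0.3,"y":-0.7,"z":0,"ax":0,"ay":0,"az":0,"claw":-1},{"x":-0.3,"y":-0.7,"z":0,"ax":0,"ay":0,"az":0,"claw":-1}]'; python3 -m jog '[{"x":-0.1,"y":-0.7,"z":0,"ax":0,"ay":0,"az":0,"claw":-1},{"x":-0.1,"y":-0.7,"z":0,"ax":0,"ay":0,"az":0,"claw":-1},{"x":0,"y":-0.7,"z":0,"ax":0,"ay":0,"az":0,"claw":-1},{"x":0,"y":-0.5,"z":0,"ax":0,"ay":0,"az":0,"claw":-1},{"x":0,"y":-0.45,"z":0,"ax":0,"ay":0,"az":0,"claw":-1},{"x":0,"y":0,"z":0,"ax":0,"ay":0,"az":0,"claw":-1},{"x":0,"y":0,"z":0,"ax":0,"ay":0,"az":0,"claw":-1},{"x":0,"y":0,"z":0,"ax":0,"ay":0,"az":0,"claw":-1}]'
python3 - <<'E'
from h import *
s=ctrl.read_state(); q=s["ee_rot"]; R=Rn.from_quat([q[1],q[2],q[3],q[0]]).as_matrix()
print("yaw y",np.degrees(np.arctan2(R[1,1],R[0,1])))
w=grab("wrist"); pickle.dump(w,open("w3.pkl","wb")); cv2.imwrite("pics/w3.png",w["img"])
v,u=np.mgrid[0:420,0:560]
for n,w in(("w3",w),("top",grab("top"))):
    C=bydepth(w,np.c_[u.ravel(),v.ravel()]).reshape(420,560,3)
    hsv=cv2.cvtColor(w["img"],cv2.COLOR_BGR2HSV)
    o=cv2.inRange(hsv,(8,100,80),(28,255,255))>0
    p=C[o&(C[...,2]>40)&(C[...,2]<50)&(abs(C[...,1]+198)<60)&(abs(C[...,0]-690)<60)]
    print(n,len(p))
    for a in(p[p[:,1]>-198],p[p[:,1]<-198]):
        if len(a)>20: print(a.min(0).round(1),a.max(0).round(1),np.median(a[:,2]),cv2.minAreaRect(a[:,:2].astype(np.float32)))
    loc=(np.hypot(C[...,0]-(s["eef_pos"][0]+60),C[...,1]-s["eef_pos"][1])<50)&(hsv[...,2]>60)&(hsv[...,1]<60)
    b=C[loc&(C[...,2]>90)&(C[...,2]<125)]
    if len(b)>10: print("blade",len(b),np.median(b,0),cv2.minAreaRect(b[:,:2].astype(np.float32)))
E
```

```text
time_s: 5.25
eef_pos: [484.0, -46.3, 99.4]
ee_rot: [-0.0, -0.002, 1.0, 0.0]
force: [0.5, 0.4, -2.5]
gripper_width: 30.2
gripper_force: 59.9
time_s: 6.25
eef_pos: [494.4, -197.5, 99.6]
ee_rot: [-0.0, -0.001, 1.0, 0.0]
force: [0.6, 0.3, -2.5]
gripper_width: 30.5
gripper_force: 59.9
yaw y 90.1628825389448
w3 441
[ 645.2 -190.1   40. ] [ 664.6 -156.    46.4] 42.95127435241173 ((653.5621337890625, -174.3670196533203), (16.62018585205078, 34.289100646972656), 12.088838577270508)
[ 644.5 -239.5   40.1] [ 664.3 -209.1   46. ] 43.533259177361174 ((653.0669555664062, -223.7854461669922), (32.1492919921875, 16.725879669189453), 78.96349334716797)
blade 660 [ 564.06589695 -197.61208083  110.36298601] ((565.3162231445312, -197.4992218017578), (7.4490485191345215, 39.55979537963867), 89.86318969726562)
top 1036
[ 644.9 -188.3   40. ] [ 726.1 -153.1   46.3] 42.41069444244829 ((685.42431640625, -170.86927795410156), (34.95280075073242, 80.94014739990234), 89.34555053710938)
[ 644.  -244.3   40.1] [ 724.3 -205.6   47.7] 42.667181179028375 ((684.36767578125, -225.04356384277344), (37.327999114990234, 80.7289047241211), 88.16065979003906)
```

View pics/w3.png

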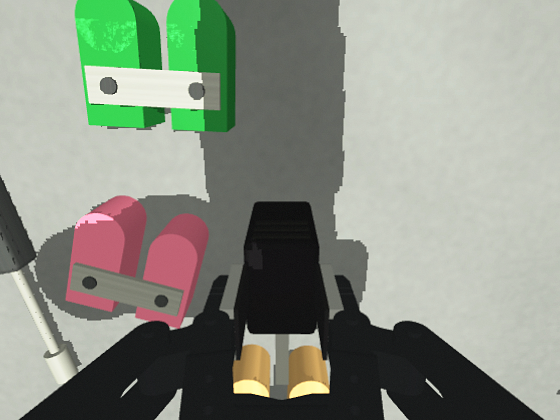

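The blade runs at col 281, between the two orange noses at (252,370) and (308,370), and its y lines up with the gap within 1-2 mm. The piece is yawed about -1°. I'll lower to 1 mm above the bench and come up to the mouth.

```bash
python3 -m jog '[{"x":0,"y":-0.01,"z":0.5,"ax":0,"ay":0,"az":0.18,"claw":-1},{"x":0,"y":0,"z":0.5,"ax":0,"ay":0,"az":0,"claw":-1},{"x":0,"y":0,"z":0.36,"ax":0,"ay":0,"az":0,"claw":-1},{"x":0,"y":0,"z":0.2,"ax":0,"ay":0,"az":0,"claw":-1},{"x":-0.5,"y":0,"z":0,"ax":0,"ay":0,"az":0,"claw":-1},{"x":-0.5,"y":0,"z":0,"ax":0,"ay":0,"az":0,"claw":-1},{"x":0,"y":0,"z":0,"ax":0,"ay":0,"az":0,"claw":-1},{"x":0,"y":0,"z":0,"ax":0,"ay":0,"az":0,"claw":-1}]'
python3 - <<'E'
from h import *
w=grab("wrist"); pickle.dump(w,open("w4.pkl","wb"));cv2.imwrite("pics/w4.png",cv2.resize(w["img"][200:420,150:420],None,fx=2,fy=2))
E
```

```text
time_s: 7.35
eef_pos: [544.4, -199.4, 21.8]
ee_rot: [-0.0, 0.008, 1.0, 0.0]
force: [-0.8, 0.6, -2.4]
gripper_width: 30.3
gripper_force: 60.0
```

View pics/w4.png

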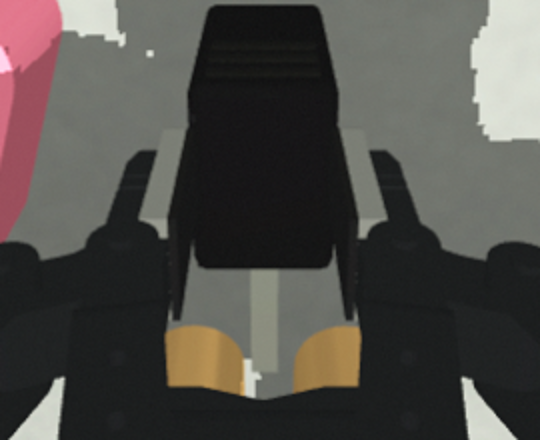

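The blade (crop col 264) enters about 1.3 mm right of the gap centre (crop col 268) and is clear of both noses. I'll shift slightly and slide in.

```bash
python3 -m jog '[{"x":0,"y":0.03,"z":0,"ax":0,"ay":0,"az":0,"claw":-1},{"x":-0.3,"y":0,"z":0,"ax":0,"ay":0,"az":0,"claw":-1},{"x":-0.3,"y":0,"z":0,"ax":0,"ay":0,"az":0,"claw":-1},{"x":-0.3,"y":0,"z":0,"ax":0,"ay":0,"az":0,"claw":-1},{"x":-0.26,"y":0,"z":0,"ax":0,"ay":0,"az":0,"claw":-1},{"x":-0.16,"y":0,"z":0,"ax":0,"ay":0,"az":0,"claw":-1},{"x":0,"y":0,"z":0,"ax":0,"ay":0,"az":0,"claw":-1},{"x":0,"y":0,"z":0,"ax":0,"ay":0,"az":0,"claw":-1}]'
```

```text
time_s: 8.4
eef_pos: [610.2, -199.2, 21.6]
ee_rot: [-0.0, 0.008, 1.0, 0.0]
force: [0.1, -0.6, -2.1]
gripper_width: 30.3
gripper_force: 60.0
```

```bash
python3 -m jog '[{"x":-0.06,"y":0,"z":0.01,"ax":0,"ay":0,"az":0,"claw":-1},{"x":-0.06,"y":0,"z":0,"ax":0,"ay":0,"az":0,"claw":-1},{"x":-0.04,"y":0,"z":0,"ax":0,"ay":0,"az":0,"claw":-1},{"x":0,"y":0,"z":0,"ax":0,"ay":0,"az":0,"claw":-1},{"x":0,"y":0,"z":0,"ax":0,"ay":0,"az":0,"claw":-1},{"x":0,"y":0,"z":0,"ax":0,"ay":0,"az":0,"claw":-1},{"x":0,"y":0,"z":0,"ax":0,"ay":0,"az":0,"claw":-1},{"x":0,"y":0,"z":0,"ax":0,"ay":0,"az":0,"claw":-1}]'
```

```text
time_s: 9.4
eef_pos: [618.4, -199.3, 21.2]
ee_rot: [-0.0, 0.008, 1.0, 0.0]
force: [-0.3, 0.4, -1.4]
gripper_width: 30.6
gripper_force: 60.2
```

```bash
python3 -m jog '[{"x":-0.02,"y":0,"z":0,"ax":0,"ay":0,"az":0,"claw":-1},{"x":-0.02,"y":0,"z":0,"ax":0,"ay":0,"az":0,"claw":-1},{"x":-0.02,"y":0,"z":0,"ax":0,"ay":0,"az":0,"claw":-1},{"x":0,"y":0,"z":0,"ax":0,"ay":0,"az":0,"claw":-1},{"x":0,"y":0,"z":0,"ax":0,"ay":0,"az":0,"claw":-1},{"x":0,"y":0,"z":0,"ax":0,"ay":0,"az":0,"claw":-1},{"x":0,"y":0,"z":0,"ax":0,"ay":0,"az":0,"claw":-1},{"x":0,"y":0,"z":0,"ax":0,"ay":0,"az":0,"claw":-1}]'
```

```text
time_s: 10.4
eef_pos: [618.5, -199.4, 21.0]
ee_rot: [-0.003, 0.009, 1.0, 0.0]
force: [-9.1, 1.2, 4.5]
gripper_width: 30.8
gripper_force: 61.4
```

Contact: -9 N along x at handle x of about 622, which matches home. I'll settle it onto the bench and open partway.

```bash
python3 -m jog '[{"x":0,"y":0,"z":0.01,"ax":0,"ay":0,"az":0,"claw":-1},{"x":0,"y":0,"z":0,"ax":0,"ay":0,"az":0,"claw":-1},{"x":0,"y":0,"z":0,"ax":0,"ay":0,"az":0,"claw":0.2},{"x":0,"y":0,"z":0,"ax":0,"ay":0,"az":0,"claw":0.3},{"x":0,"y":0,"z":0,"ax":0,"ay":0,"az":0,"claw":0.3},{"x":0,"y":0,"z":0,"ax":0,"ay":0,"az":0,"claw":0.3},{"x":0,"y":0,"z":0,"ax":0,"ay":0,"az":0,"claw":0.3},{"x":0,"y":0,"z":0,"ax":0,"ay":0,"az":0,"claw":0.3}]'
```

```text
time_s: 11.4
eef_pos: [621.6, -199.4, 20.7]
ee_rot: [0.0, 0.008, 1.0, -0.0]
force: [-0.2, -0.0, 0.2]
gripper_width: 55.8
gripper_force: 0.0
```

```bash
python3 -m jog '[{"x":0,"y":0,"z":-0.3,"ax":0,"ay":0,"az":0,"claw":0.3},{"x":0,"y":0,"z":-0.6,"ax":0,"ay":0,"az":0,"claw":0.3},{"x":0,"y":0,"z":-0.8,"ax":0,"ay":0,"az":0,"claw":0.3},{"x":0,"y":0,"z":-0.8,"ax":0,"ay":0,"az":0,"claw":0.3},{"x":0.7,"y":0,"z":0,"ax":0,"ay":0,"az":0,"claw":0.3},{"x":0.8,"y":0,"z":0,"ax":0,"ay":0,"az":0,"claw":0.3},{"x":0,"y":0,"z":0,"ax":0,"ay":0,"az":0,"claw":0.3},{"x":0,"y":0,"z":0,"ax":0,"ay":0,"az":0,"claw":0.3}]'
python3 - <<'E'
from h import *
w=grab("wrist"); pickle.dump(w,open("w5.pkl","wb"));cv2.imwrite("pics/w5.png",w["img"])
v,u=np.mgrid[0:420,0:560]
C=bydepth(w,np.c_[u.ravel(),v.ravel()]).reshape(420,560,3)
ok=np.hypot(C[...,0]-620,C[...,1]+198)<45
p=C[ok&(C[...,2]>53)&(C[...,2]<68)]
print(len(p),np.median(p[:,2]),p[:,2].std(),cv2.minAreaRect(p[:,:2].astype(np.float32)))
E
```

```text
time_s: 12.4
eef_pos: [547.2, -198.3, 146.9]
ee_rot: [0.001, 0.008, 1.0, -0.0]
force: [-0.3, 0.4, 0.7]
gripper_width: 55.7
gripper_force: 0.0
2064 60.73814961624046 1.5467532840076592 ((621.5931396484375, -199.2128143310547), (33.92257308959961, 50.268436431884766), 88.4570541381836)
```

View pics/w5.png

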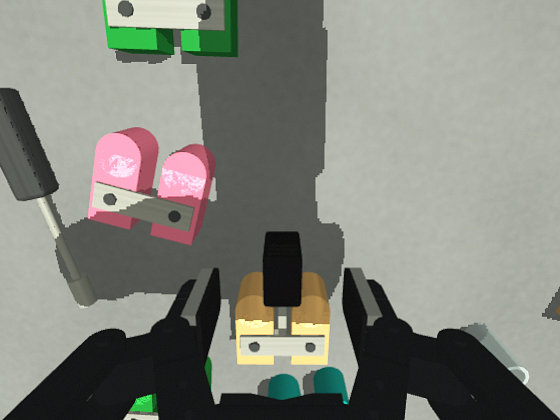

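The handle stands upright at (283,268) against the noses, with the blade in the gap under the bar at (283,345). It measures x 621.6, about 23 mm before the mouth, so it is home. The glass slide still stands at (500,350).

```bash
python3 -c "from bench import job; print(job.hand_in())"
```

```text
the job is handed in; nothing more can be done
None
```

The gauge is fully home in the wide gap, released and standing upright on the bench; the slide was left untouched, and the job was handed in at about 12.5 s of the allowed 38 s, with no verdict shown.

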